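# Load the sample changer

## Robot

A 6-joint arm with a two-finger parallel gripper is mounted at the origin on the work surface. World frame = base frame: x ahead of the robot, y to its left, z up, the work surface at z = 0. Lengths are in m, angles in degrees, forces in N, time in s.
With the tool pointing down it reaches from about 0.4 to 0.825 m from the base axis. Payload 7 kg.
Tool frame: the origin (TCP) lies at the very end of the fingers, on their centre line; the grasp point (between the pads) lies 19 mm behind it; z points along the fingers, y is the direction in which the jaws open and shut (so a half turn about z gives the same grasp; the last joint's range is limited). The gripper opens to 88 mm and grips with 3 to 60 N. Pads are 19 mm wide; open, the fingers measure 130 mm over their backs; the gripper's body (78 mm by 193 mm) begins 47 mm behind the grasp point.
Start: joints at [89.616, 20.546, 0.682, 0, -70.136, -16.507], TCP at [0.196, 0.646, 0.227] pointing down, gripper open.
Joint ranges: [-176.03, 176.03], [-82.01, 121.73], [-58.28, 71.71], [-173.87, 95.51], [-174.79, -0.11], [-173.66, 173.66]. Speed limits (degrees/s): [136.94, 136.94, 172.46, 180, 180, 180].

## Interface

Orientations are given as [roll, pitch, yaw] about the fixed x, y, z axes, in that order (R = Rz(yaw) Ry(pitch) Rx(roll)).
In Python, from plant import telemetry, optics, ctrl gives the robot as it stands.
- The arm moves only by the tool servo_tool, never from a script. Its argument "rows" is a list of rows, each a list of 3 entries, a list of its own where there are three numbers: the shift along the tool's x, y, z in m, then the turn, a rotation vector about the tool's x, y, z in units of 6 degrees (1.0 is 6 degrees), then the closure, from 0 (fully open) to 1 (shut). A call has 1 to 20 rows; each row shifts and turns the commanded pose from where the row before left it, along the tool's axes as they then stand; what a row does not reach is not made up. A row lasts 1/12 s, in which the tool goes at most 41.7 mm and 7.16 degrees, less where a joint would pass 70% of its speed; a pose out of reach is approached as far as the arm can. A call is refused whole if a number of a shift passes 0.0417 or a number of a turn 1, either way. A call with a gripper value outside its range is refused whole. The fingers move at their own pace and stop on an object; the grip force is fixed at half the most. Time passes only in rows, so rows that do not move let the fingers close. It gives the time, the measured TCP pose, the force and the opening at its end, in the units of the state.
- telemetry.get_obs(): the state, without advancing time (a new reading comes with each control period).
- optics.snapshot(name): name is "scene" or "top" or "wrist"; returns the picture (400x640x3 uint8, red, green, blue); there is no depth.
- optics.camera_info(name): a dict with "mtx" (3x3 intrinsics, pixels), "rvec" (rotation vector, rad) and "tvec" (3), from world to camera coordinates, as OpenCV has them. Camera axes: x right, y down, z forward; pixel columns grow to the right and rows downward; lengths in m; the calibration is good to about 2 mm. A picture is of the moment at which its call begins: read the wrist's pose just before it. camera_info takes no time and is no camera call; for the wrist camera it gives the pose at the moment of the call.
- ctrl.close_job(): hands the job in, once; it reports no verdict.
The state is a dict: "clock": time; "joint_pos": joint angles; "qvel": joint speeds; "tau": joint torques, N m; "tool_pos": TCP position; "orientation": TCP orientation; "force": force on the tool from outside, world axes, zero at the start; "moment": the same for the moment, N m; "opening": finger opening in m.
Only numpy, scipy, OpenCV 4.12 (cv2) and the standard library are available. Lean on these libraries where they do the work, as an engineer would, in place of code of your own. Each camera call takes 0.05 s, during which the arm holds its last target.

## Task

Turn the knob in the middle of the sample changer until the carousel's empty rectangular bay sits squarely in the loading slot of the clear cover. Then take the sample cell with the round disc on its top out of the rack, keep it upright, and lower it gently into that bay until it stands on the bay's floor, leaving the bay in the loading slot, and let go. The other cells stay in the rack and everything else stays where it stands.

Things in the scene. Friction and masses are not known exactly. Their poses are not given: they have to be found in the camera images.
- cell_center (a point): Wanted sample cell: upright black block, 26 (its x) by 44 (y) by 56 mm tall, about 0.12 kg, a flat round metal disc 20 mm across on top, the same after half a turn. It stands in any of the rack's four places. Point at its centre, 28 mm above its underside.
- cell_b_center (a point): 26 x 44 x 56 mm black sample cell like the wanted one, but with a straight metal bar (7 x 36 mm) on top and square windows; leave it in the rack. Point at its centre, half-way up, axes as for cell_center
- cell_c_center (a point): 26 x 44 x 56 mm black sample cell like the wanted one, but with a straight metal bar (7 x 36 mm) on top and square windows; leave it in the rack. Point at its centre, half-way up, axes as for cell_center
- cell_d_center (a point): 26 x 44 x 56 mm black sample cell like the wanted one, but with a straight metal bar (7 x 36 mm) on top and square windows; leave it in the rack. Point at its centre, half-way up, axes as for cell_center
- rack: Fixed grey rack on the bench, 154 (x) by 60 mm (y), floor 5 mm thick, ribs up to 14 mm. Four places in a row along its x at -54, -18, +18, +54 mm; the cells' 44 mm length lies along its y. Only 10 mm separate neighbouring cells, so one can be gripped there only by its ends, across its 44 mm length. Origin: centre of the underside.
- changer: Fixed base of the sample changer, 280 mm square, 113 mm high, turned a little each time. Origin on the bench, on the carousel's axis. Its clear flat cover, 106 to 110 mm above the bench on corner posts, has a 140 mm square hole round the knob and, from there out to the -x edge (robot's side), a loading slot 66 mm wide: a cell fits through it held only across its 26 mm thickness.
- load_point (a point): Fixed loading point in the middle of the loading slot, 115 mm from the turning axis along the base's -x, 45 mm above the bench. Axes as the base.
- carousel (a joint): Angle of the carousel in its base, rad, growing counter-clockwise seen from above; 0 or a whole turn when the empty rectangular bay is at the loading point. Starts between 0.7 and 5.58, turns either way, no detents, stays where left (friction 0.1 N m), end stops only at -9.5 and 12.6.
- bay (a point): Centre of the floor of the empty rectangular bay, 115 mm from the axis, 45 mm above the bench; x points to the axis (radial), y is tangential. Inside 32 mm radially by 50 mm; walls 3 mm thick, 8 mm high on the radial sides, 28 mm at the tangential ends. A seated cell has its 44 mm length tangential. Other bays: three hold cells, one round holds a vial, one round is empty.
- knob_grip (a point): The carousel's black bar knob, on the turning axis: 44 mm long (x), 14 mm wide (y), from 76 to 110 mm above the bench, with a pointed nose towards the empty rectangular bay (-x here; tip 29 mm from the axis). Point on the axis, 95 mm above the bench. Grip it from above across its 14 mm width; it turns the carousel directly.
- driver: Bystander: screwdriver lying on the bench along its x, 160 mm long, up to 30 mm wide. Origin at mid-length, underneath.
- bottle: Bystander: amber bottle 54 mm across, 120 mm high. Origin under its centre.
- weight: Bystander: brass weight with a knob, 36 mm across, 44 mm high. Origin under its centre.
- beaker: Bystander: glass beaker 68 mm across, 85 mm high. Origin under its centre.
- slidebox: Bystander: cardboard box 80 (x) x 50 x 30 mm. Origin under its centre.
- cell: The wanted cell again, with the origin at the centre of its underside. To change from the grip across its 44 mm length (rack) to the grip across its 26 mm thickness (loading slot), set it down upright on a free patch of the bench.
Not all that is in view belongs to the job. Leave any pink look-alike of the cell alone.

How it is judged (in metres and radians):
On the way, in this order (a step that is already met when the one before it is completed fails the run):
1. the empty rectangular bay is turned into the loading slot (within 10 mm) while the cell is still away from the changer (horizontal distance between bay and load_point below 0.01 m and horizontal distance between cell_center and bay above 0.1 m), for 0.2 s.
2. the cell stands in the bay (x of cell_center in the frame of bay between -0.0045 and 0.0045 m and y of cell_center in the frame of bay between -0.0045 and 0.0045 m and z of cell_center in the frame of bay between 0.024 and 0.032 m and angle between cell_center's own z axis and vertical below 0.1 rad and angle between the y axis of cell_center and the y axis of bay, either way round below 0.2 rad), for 0.2 s.
At the end, for the whole second after the job is handed in: The empty rectangular bay is within 10 mm of the loading point; the wanted cell stands in it on its floor (centre within 4.5 mm of the bay's centre radially and tangentially, height within 4 mm, tilt under 0.1 rad, length tangential within 0.2 rad), released and at rest, the carousel at rest (all of step 2 and horizontal distance between bay and load_point below 0.01 m and linear speed of cell below 0.02 m/s and velocity of joint carousel between -0.05 and 0.05 rad/s); the robot touches nothing.
It fails at once if the wanted cell is tipped by more than 0.6 rad (angle between cell_center's own z axis and vertical above 0.6 rad).
It fails at once if the cell is dropped into the bay (faster than 0.5 m/s within the last 40 mm above its seat) (linear speed of cell above 0.5 m/s and horizontal distance between cell_center and bay below 0.03 m and z of cell_center in the frame of bay below 0.068 m).
It fails at once if another cell is moved by more than 20 mm (distance of any of cell_b_center, cell_c_center, cell_d_center from where it was at the start of the episode above 0.02 m).
It fails at once if a bystander is moved by more than 25 mm (distance of any of driver, bottle, weight, beaker, slidebox from where it was at the start of the episode above 0.025 m).
It also fails if it takes over 72 s, if anything falls off the work surface, if the arm or the gripper's body presses on something with over 40 N, if the wrist force passes 120 N, or if a joint passes its speed limit or range.

## Working session

There is one attempt and no reset: what is moved stays moved. The work goes in short steps, Python scripts to look and compute and a tool call to move; the robot and the scene stay as the last step left them, time stands still between calls to the robot, and variables do not carry over. Pictures are saved under pics/ and viewed, and the job is handed in when it is done.

Besides the shell and the picture viewer there is one more tool, called after "Request:" as a command line: name --argument value ..., lists and objects as JSON in quotes. servo_tool: Moves the arm, as the interface text tells. Its arguments: {"type":"object","properties":{"rows":{"type":"array"}},"required":["rows"]}

```bash
ls; mkdir -p pics; python3 - <<'E'
from plant import telemetry, optics
import cv2
print(telemetry.get_obs())
for n in ("scene","top","wrist"):
    i=optics.camera_info(n); print(n,i)
    cv2.imwrite(f"pics/{n}0.png",optics.snapshot(n)[:,:,::-1])
E
```

```text
pics
{'clock': 0.0, 'joint_pos': array([ 8.96141386e+01,  2.05884755e+01,  6.33070265e-01, -2.10205139e-02,
       -7.01358979e+01, -1.65062589e+01]), 'qvel': array([ 0.02421889,  0.05263511,  0.0272573 ,  0.05435984, -0.00296788,
        0.07484354]), 'tau': array([-5.86117621e-04, -5.82714844e+01,  2.93061876e+01,  6.99756280e+00,
        7.03525831e-03, -1.66162267e-04]), 'tool_pos': array([0.19602035, 0.64538755, 0.22564792]), 'orientation': array([ 1.79906845e+02, -6.99726841e-03, -1.68992730e+01]), 'force': array([ 0.45653213,  0.0688998 , -0.40922248]), 'moment': array([-0.00678754, -0.01270501, -0.01707031]), 'opening': 0.08781586593271021}
scene {'mtx': array([[503.6115249 ,   0.        , 318.9265727 ],
       [  0.        , 503.6115249 , 199.40692627],
       [  0.        ,   0.        ,   1.        ]]), 'rvec': array([ 1.60403058,  2.18213011, -0.67904225]), 'tvec': array([ 0.16083225, -0.38780192,  1.55014772])}
top {'mtx': array([[480.5121768 ,   0.        , 318.26899764],
       [  0.        , 480.5121768 , 203.65944881],
       [  0.        ,   0.        ,   1.        ]]), 'rvec': array([ 2.14741381, -2.09309455,  0.19345895]), 'tvec': array([-0.02873994,  0.56548054,  1.17890548])}
wrist {'mtx': array([[350.76102539,   0.        , 321.32189952],
       [  0.        , 350.76102539, 203.52653174],
       [  0.        ,   0.        ,   1.        ]]), 'rvec': array([-1.75539849,  2.371242  ,  0.34215142]), 'tvec': array([ 0.67387016, -0.03701447,  0.39143414])}
```

View pics/scene0.png

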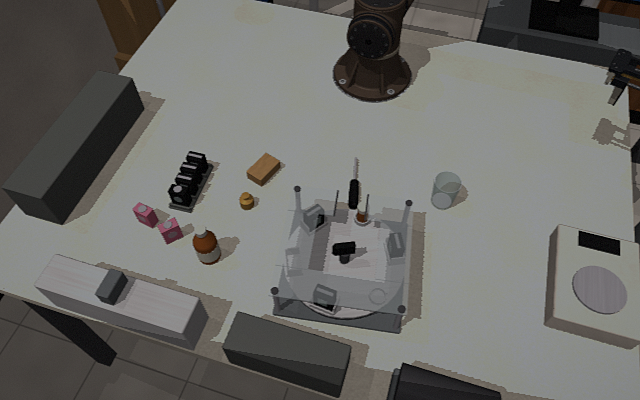

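View pics/top0.png

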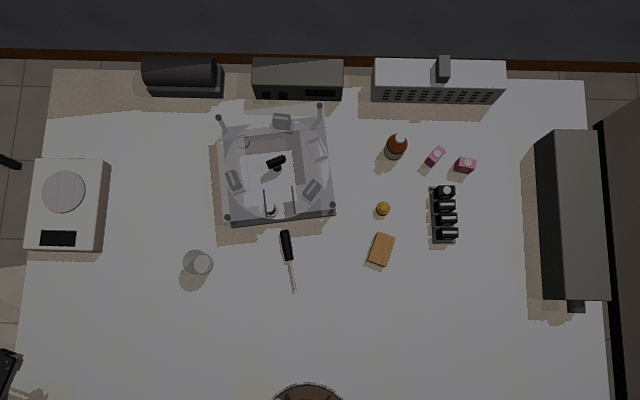

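View pics/wrist0.png

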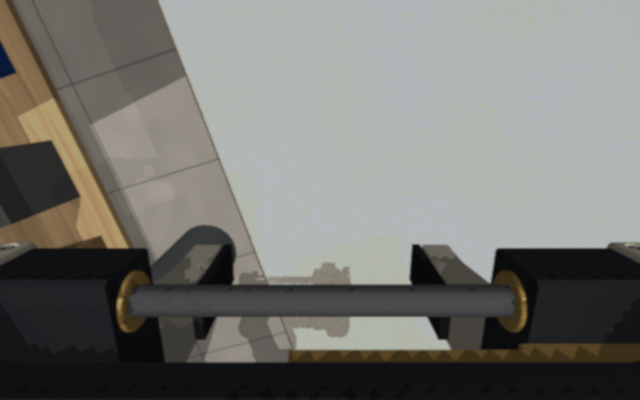

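```bash
python3 - <<'E'
import cv2
t=cv2.imread("pics/top0.png"); s=cv2.imread("pics/scene0.png")
R=lambda a,f:cv2.resize(a,None,fx=f,fy=f,interpolation=cv2.INTER_CUBIC)
cv2.imwrite("pics/c1.png",R(t[95:235,205:345],4.2))
cv2.imwrite("pics/c2.png",R(t[125:275,360:480],4))
cv2.imwrite("pics/c3.png",R(s[180:335,265:420],3.8))
cv2.imwrite("pics/c4.png",R(s[140:270,125:285],4))
E
```

```text
(no output)
```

View pics/c1.png

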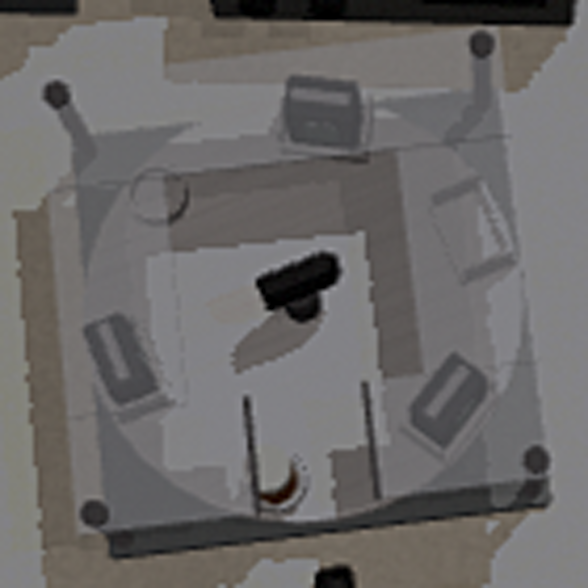

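View pics/c2.png

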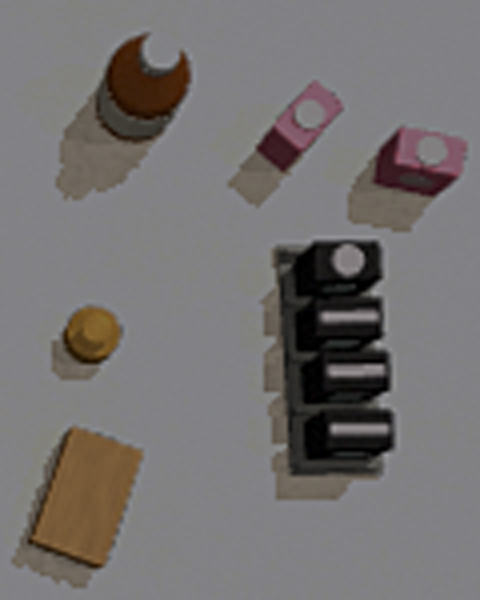

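View pics/c3.png

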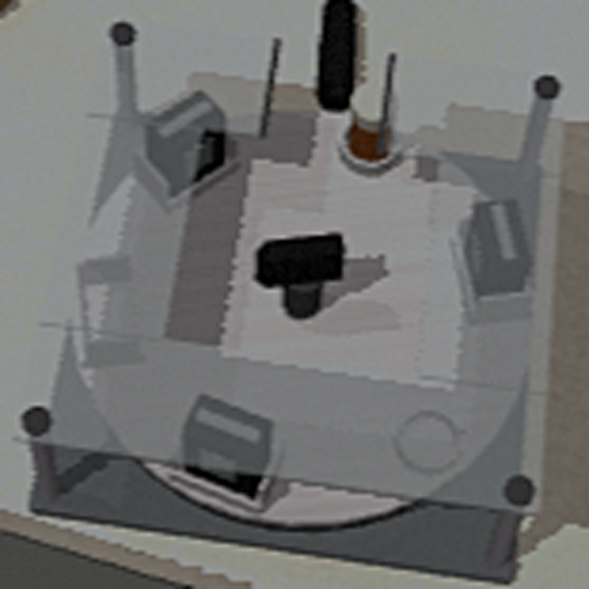

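View pics/c4.png

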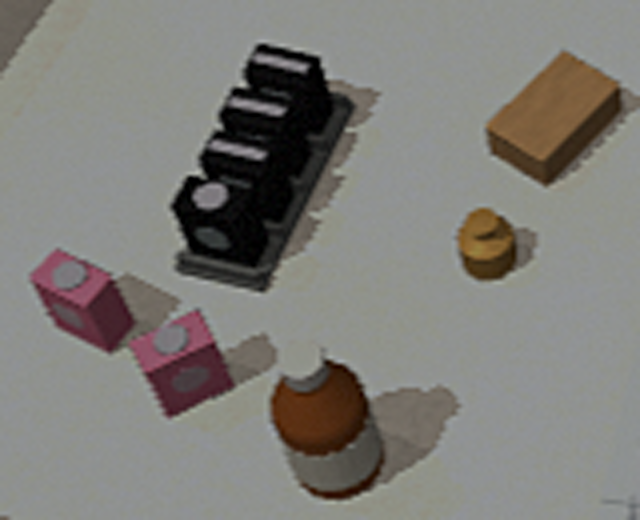

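```bash
cat > h.py <<'E'
import numpy as np, cv2
from plant import telemetry, optics
from scipy.spatial.transform import Rotation as Ro
def cam(n):
    i=optics.camera_info(n); R=cv2.Rodrigues(np.array(i["rvec"]))[0]; return i["mtx"],R,np.array(i["tvec"])
def at(n,px,z,c=None):
    K,R,t=c or cam(n)
    d=R.T@np.linalg.inv(K)@np.array([px[0],px[1],1.]); o=-R.T@t
    return o+d*(z-o[2])/d[2]
def tri(a,pa,b,pb):
    P=[]
    for n in(a,b):
        K,R,t=cam(n); P.append(K@np.c_[R,t])
    X=cv2.triangulatePoints(P[0],P[1],np.array(pa,float).reshape(2,1),np.array(pb,float).reshape(2,1)); return (X[:3]/X[3]).ravel()
def proj(n,X,c=None):
    K,R,t=c or cam(n); return cv2.projectPoints(np.array(X,float).reshape(-1,3),R,t,K,None)[0].reshape(-1,2)
E
python3 - <<'E'
from h import *
np.set_printoptions(precision=4,suppress=True)
T=[(218.3,117.6),(319.8,105.5),(332.6,204.5),(227.9,217.4)]
S=[(401.3,308.9),(274.7,290.5),(297.1,188.9),(408.9,202.9)]
X=np.array([tri("top",a,"scene",b) for a,b in zip(T,S)]);print(X)
for nm,P in (("top",T),("scene",S)):
    Y=np.array([at(nm,p,.113) for p in P]); print(nm,Y[:,:2],Y.mean(0))
    print([np.degrees(np.arctan2(*(Y[i]-Y[j])[1::-1])) for i,j in((1,2),(0,3),(0,1),(3,2))])
f=lambda x,y,o,s:(x/s+o[0],y/s+o[1])
c1=lambda x,y:f(x,y,(205,95),4.2); c2=lambda x,y:f(x,y,(360,125),4);c3=lambda x,y:f(x,y,(265,180),3.8);c4=lambda x,y:f(x,y,(125,140),4)
for p in((258,290),(340,265),(300,282)): print("knob",at("top",c1(*p),.11))
for p in((257,270),(342,250)): print("knobS",at("scene",c3(*p),.11))
print("disc",at("top",c2(348,260),.062),at("scene",c4(210,195),.062))
for p,q in(((321,317),(379,316)),((328,373),(384,371)),((331,434),(391,432))):
    print("bar",at("top",c2(*p),.062)[:2],at("top",c2(*q),.062)[:2])
for p,q in(((202,150),(268,158)),((223,97),(293,113)),((247,60),(313,70))):
    print("barS",at("scene",c4(*p),.062)[:2],at("scene",c4(*q),.062)[:2])
print("bottle",at("top",c2(135,95),.05)); print("weight",at("top",c2(90,340),.03));print("box",at("top",c2(85,500),.03))
print("pink",at("top",c2(305,115),.056),at("top",c2(435,150),.056))
print("driver",at("top",(287,232),.02),at("top",(293,290),.01))
print("beaker",at("top",(197,262),.04))
E
```

```text
[[ 0.771   0.2451  0.1084]
 [ 0.8093 -0.0103  0.1087]
 [ 0.5541 -0.0487  0.1081]
 [ 0.5156  0.2066  0.1078]]
top [[ 0.7694  0.2433]
 [ 0.808  -0.012 ]
 [ 0.5535 -0.0497]
 [ 0.5152  0.2035]] [0.6615 0.0963 0.113 ]
[np.float64(8.411759162802806), np.float64(8.902677531430513), np.float64(98.60411447952156), np.float64(98.59230092142163)]
scene [[ 0.7728  0.2455]
 [ 0.8106 -0.0078]
 [ 0.5571 -0.0463]
 [ 0.5187  0.2084]] [0.6648 0.1    0.113 ]
[np.float64(8.620830866673234), np.float64(8.3110855648336), np.float64(98.4987407952346), np.float64(98.56562838069638)]
knob [0.6521 0.1166 0.11  ]
knob [0.6686 0.0687 0.11  ]
knob [0.6576 0.092  0.11  ]
knobS [0.6872 0.0781 0.11  ]
knobS [0.6605 0.1204 0.11  ]
disc [ 0.6082 -0.3424  0.062 ] [ 0.6094 -0.3389  0.062 ]
bar [ 0.5707 -0.3244] [ 0.5723 -0.3613]
bar [ 0.5347 -0.3281] [ 0.5369 -0.3635]
bar [ 0.496  -0.3291] [ 0.4982 -0.3668]
barS [ 0.5797 -0.3591] [ 0.5732 -0.3173]
barS [ 0.5379 -0.3654] [ 0.5364 -0.3176]
barS [ 0.506  -0.3642] [ 0.5009 -0.3203]
bottle [ 0.7184 -0.2086  0.05  ]
weight [ 0.5579 -0.1818  0.03  ]
box [ 0.4536 -0.1787  0.03  ]
pink [ 0.7057 -0.3184  0.056 ] [ 0.6842 -0.4022  0.056 ]
driver [0.4951 0.0655 0.02  ] [0.3469 0.0451 0.01  ]
beaker [0.4102 0.2894 0.04  ]
```

```bash
python3 - <<'E'
from h import *
np.set_printoptions(precision=4,suppress=True)
o=telemetry.get_obs(); RT=Ro.from_euler("xyz",o["orientation"],degrees=True).as_matrix()
K,R,t=cam("wrist"); C=-R.T@t
print(RT.T@(C-o["tool_pos"])); print(RT.T@R.T)
E
```

```text
[ 0.0764  0.0006 -0.1594]
[[-0.0012 -0.9589 -0.2836]
 [ 1.     -0.0011 -0.0007]
 [ 0.0004 -0.2836  0.9589]]
```

Request:
servo_tool --rows '[[[0.03, 0.0195, 0], [0, 0, 0.9], 0], [[0.032, 0.0165, 0], [0, 0, 0], 0]]'

```text
clock: 0.32
tool_pos: [0.2419, 0.591, 0.2253]
orientation: [179.9, -0.0, -22.5]
force: [0.9, -0.3, 0.5]
opening: 0.0876
```

Request:
servo_tool --rows '[[[0.036, 0.0185, 0], [0, 0, 0], 0], [[0.036, 0.0185, 0], [0, 0, 0], 0], [[0.036, 0.0185, 0], [0, 0, 0], 0], [[0.036, 0.0185, 0], [0, 0, 0], 0], [[0.036, 0.0185, 0], [0, 0, 0], 0], [[0.036, 0.0185, 0], [0, 0, 0], 0], [[0.036, 0.0185, 0], [0, 0, 0], 0], [[0.036, 0.0185, 0], [0, 0, 0], 0], [[0.036, 0.0185, 0], [0, 0, 0], 0], [[0.036, 0.0185, 0], [0, 0, 0], 0], [[0.036, 0.0185, 0], [0, 0, 0], 0], [[0.036, 0.0185, 0], [0, 0, 0], 0], [[0.036, 0.0185, 0], [0, 0, 0], 0], [[0.036, 0.0185, 0], [0, 0, 0], 0], [[0.036, 0.0185, 0], [0, 0, 0], 0], [[0.036, 0.0185, 0], [0, 0, 0], 0]]'

```text
clock: 1.65
tool_pos: [0.6641, 0.0969, 0.2263]
orientation: [180.0, 0.0, -22.3]
force: [-0.4, 1.3, -0.5]
opening: 0.088
```

Request:
servo_tool --rows '[[[0, 0, 0], [0, 0, 0.9], 0.3], [[0, 0, 0], [0, 0, 0.9], 0.5], [[0, 0, 0], [0, 0, 0.9], 0.5], [[0, 0, 0], [0, 0, 0.9], 0.5], [[0, 0, 0], [0, 0, 0.9], 0.5], [[0, 0, 0], [0, 0, 0.9], 0.5], [[0, 0, 0], [0, 0, 0.9], 0.5], [[0, 0, 0], [0, 0, 0.9], 0.5], [[0, 0, 0], [0, 0, 0.9], 0.5], [[0, 0, 0], [0, 0, 0], 0.5], [[0, 0, 0], [0, 0, 0], 0.5]]'

```text
clock: 2.57
tool_pos: [0.6631, 0.0987, 0.2263]
orientation: [180.0, 0.0, -70.7]
force: [0.2, -0.9, -0.3]
opening: 0.0435
```

```bash
python3 - <<'E'
from h import *
print(telemetry.get_obs()); c=cam("wrist"); np.save("cw1.npy",np.array(c,dtype=object),allow_pickle=True)
cv2.imwrite("pics/w1.png",optics.snapshot("wrist")[:,:,::-1])
E
```

```text
{'clock': 2.5667, 'joint_pos': array([ 2.50898826e+01,  2.01427980e+01,  4.98659745e-02, -6.82604674e-03,
       -6.99356633e+01, -5.81213238e+00]), 'qvel': array([ 0.08501619, -0.05562672,  0.07897256,  0.02137071, -0.05285746,
        1.27050576]), 'tau': array([-2.04372994e-02, -5.76761556e+01,  2.92884851e+01,  6.98338822e+00,
        1.93927204e-02, -5.56030758e-01]), 'tool_pos': array([0.66305745, 0.09871969, 0.22627518]), 'orientation': array([ 1.79970902e+02,  3.48186254e-03, -7.07245941e+01]), 'force': array([ 0.16622538, -0.88870075, -0.34141348]), 'moment': array([ 0.04748401, -0.0499687 ,  0.02041179]), 'opening': 0.04354352522433053}Traceback (most recent call last):
  File "<stdin>", line 2, in <module>
ValueError: could not broadcast input array from shape (3,3) into shape (3,)
```

```bash
cat >> h.py <<'E'
import pickle
def shot(n,f):
    c=cam(n); pickle.dump(c,open(f"{f}.pkl","wb")); im=optics.snapshot(n)[:,:,::-1]; cv2.imwrite(f"pics/{f}.png",im); return im
def ld(f): return pickle.load(open(f"{f}.pkl","rb"))
E
python3 -c "
from h import *
shot('wrist','w1')"
```

```text
(no output)
```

View pics/w1.png

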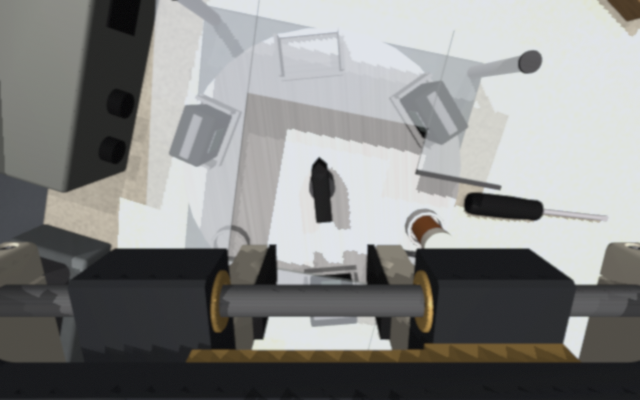

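```bash
python3 - <<'E'
from h import *
c=ld("w1")
cv2.imwrite("pics/w1c.png",cv2.resize(cv2.imread("pics/w1.png")[20:240,230:400],None,fx=3,fy=2.7*1.11,interpolation=cv2.INTER_CUBIC)[:598])
a=at("wrist",(319,158),.11,c);b=at("wrist",(323,221),.11,c);print(a,b,np.linalg.norm(a-b),np.degrees(np.arctan2(*(a-b)[1::-1])))
e=at("wrist",(311,57),.06,c);print(e)
ctr=np.array([.6625,.098,.11]);print(proj("wrist",ctr,c))
E
```

```text
[0.67508924 0.06811039 0.11      ] [0.65472426 0.11676325 0.11      ] 0.052743086963866 -67.28692306458959
[ 0.70788026 -0.00453454  0.06      ]
[[321.59740161 197.51467754]]
```

View pics/w1c.png

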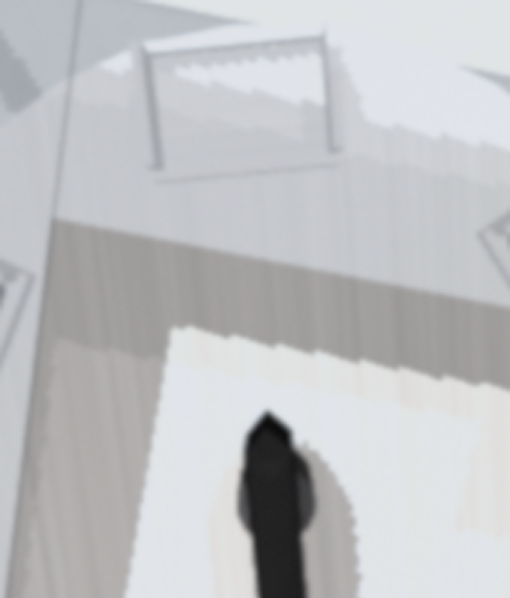

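Request:
servo_tool --rows '[[[0.001, 0.0, 0.02], [0, 0, -0.6], 0.5], [[0, 0, 0.025], [0, 0, 0], 0.5], [[0, 0, 0.025], [0, 0, 0], 0.5], [[0, 0, 0.025], [0, 0, 0], 0.5], [[0, 0, 0.025], [0, 0, 0], 0.5], [[0, 0, 0.015], [0, 0, 0], 0.5], [[0, 0, 0.01], [0, 0, 0], 0.5], [[0, 0, 0], [0, 0, 0], 0.5], [[0, 0, 0], [0, 0, 0], 1], [[0, 0, 0], [0, 0, 0], 1], [[0, 0, 0], [0, 0, 0], 1], [[0, 0, 0], [0, 0, 0], 1], [[0, 0, 0], [0, 0, 0], 1], [[0, 0, 0], [0, 0, 0], 1]]'

```text
clock: 3.78
tool_pos: [0.6633, 0.0976, 0.0824]
orientation: [180.0, -0.0, -67.3]
force: [-2.6, 0.9, 6.9]
opening: 0.0138
```

Request:
servo_tool --rows '[[[0, 0, 0], [0, 0, 0.4], 1], [[0, 0, 0], [0, 0, 0.9], 1], [[0, 0, 0], [0, 0, 0.9], 1], [[0, 0, 0], [0, 0, 0.9], 1], [[0, 0, 0], [0, 0, 0.9], 1], [[0, 0, 0], [0, 0, 0.9], 1], [[0, 0, 0], [0, 0, 0.9], 1], [[0, 0, 0], [0, 0, 0.9], 1], [[0, 0, 0], [0, 0, 0.9], 1], [[0, 0, 0], [0, 0, 0.9], 1], [[0, 0, 0], [0, 0, 0.9], 1], [[0, 0, 0], [0, 0, 0.9], 1], [[0, 0, 0], [0, 0, 0.9], 1], [[0, 0, 0], [0, 0, 0.9], 1], [[0, 0, 0], [0, 0, 0.9], 1], [[0, 0, 0], [0, 0, 0.9], 1], [[0, 0, 0], [0, 0, 0.9], 1], [[0, 0, 0], [0, 0, 0.9], 1], [[0, 0, 0], [0, 0, 0.9], 1], [[0, 0, 0], [0, 0, 0.8], 1]]'

```text
clock: 5.45
tool_pos: [0.6625, 0.0981, 0.0824]
orientation: [180.0, -0.1, -171.9]
force: [-7.5, 2.2, 7.3]
opening: 0.0138
```

Request:
servo_tool --rows '[[[0, 0, 0], [0, 0, 0], 1], [[0, 0, 0], [0, 0, 0], 1], [[0, 0, 0], [0, 0, 0], 1]]'

```text
clock: 5.7
tool_pos: [0.6625, 0.0981, 0.0824]
orientation: [180.0, -0.1, -171.7]
force: [-7.9, 1.6, 7.4]
opening: 0.0135
```

```bash
python3 -c "
from h import *
im=shot('wrist','w2')
print(telemetry.get_obs()['clock'],telemetry.get_obs()['orientation'],telemetry.get_obs()['tool_pos'])
"
```

```text
5.75 [ 1.79968785e+02 -5.62602199e-02 -1.71688036e+02] [0.66251784 0.09814016 0.0824066 ]
```

View pics/w2.png

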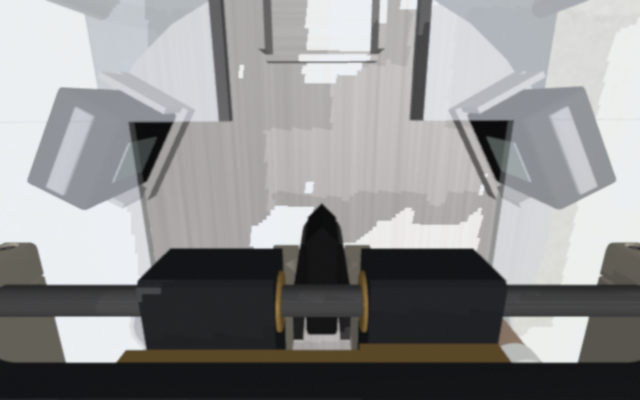

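Request:
servo_tool --rows '[[[0, 0, 0], [0, 0, 0], 0.6], [[0, 0, 0], [0, 0, 0], 0.5], [[0, 0, 0], [0, 0, 0], 0.5], [[0, 0, 0], [0, 0, 0], 0.5], [[0, 0, -0.015], [0, 0, 0], 0.5], [[0, 0, -0.03], [0, 0, 0], 0.5], [[0, 0, -0.04], [0, 0, 0], 0.5], [[0, 0, -0.04], [0, 0, 0], 0.5], [[0.01, 0, -0.035], [0, 0, 0], 0.2], [[0.02, 0, 0], [0, 0, 0], 0], [[0.02, 0, 0], [0, 0, 0], 0], [[0, 0, 0], [0, 0, 0], 0], [[0, 0, 0], [0, 0, 0], 0]]'

```text
clock: 6.83
tool_pos: [0.6136, 0.0904, 0.2423]
orientation: [180.0, 0.1, -171.7]
force: [-0.4, 0.4, -0.0]
opening: 0.0716
```

```bash
python3 -c "
from h import *
im=shot('wrist','w3')
cv2.imwrite('pics/w3c.png',cv2.resize(im[60:320,210:430],None,fx=2.3,fy=2.3,interpolation=cv2.INTER_CUBIC))
print(telemetry.get_obs()['clock'],telemetry.get_obs()['orientation'],telemetry.get_obs()['tool_pos'])
"
```

```text
6.8833 [ 1.79995090e+02  4.24468678e-02 -1.71678534e+02] [0.61417121 0.09053634 0.24191958]
```

View pics/w3.png

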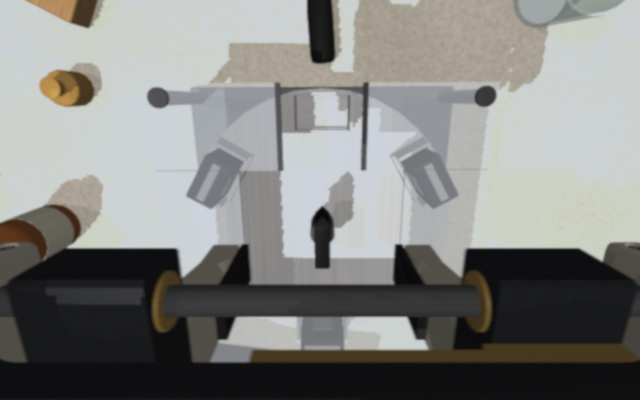

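View pics/w3c.png

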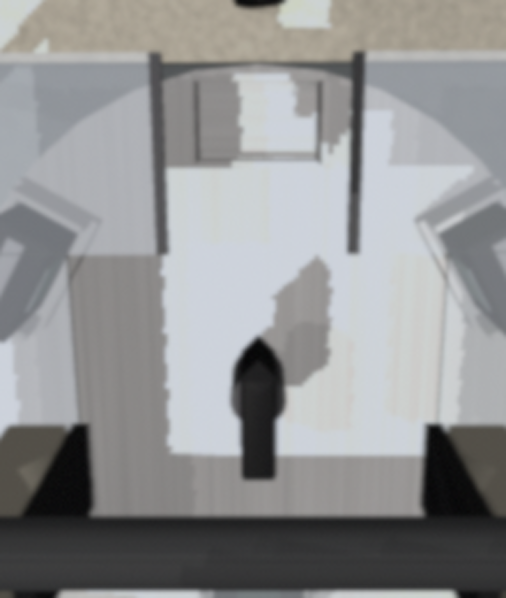

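```bash
python3 - <<'E'
from h import *
c=ld("w3")
np.set_printoptions(precision=4,suppress=True)
g=lambda x,y:(x/2.3+210,y/2.3+60)
ctr=np.array([.6625,.098,0])
for yaw in(8.3,8.55):
    u=np.array([np.cos(np.radians(yaw)),np.sin(np.radians(yaw)),0]);v=np.array([-u[1],u[0],0])
    B=ctr-.115*u
    print(yaw,B,"crop px of model: inner floor corners, inner wall-top corners")
    for z,rs,ts in((.045,16,25),(.073,19,28),(.073,19,25),(.053,19,25)):
        P=[B+s*rs*.001*u+t*ts*.001*v+[0,0,z] for s in(1,-1) for t in(1,-1)]
        print(z,((proj("wrist",P,c)-[210,60])*2.3).round(0).tolist())
    P=[ctr-r*u+t*.033*v+[0,0,.110] for r in(.07,.14) for t in(1,-1)]
    print("slot",((proj("wrist",P,c)-[210,60])*2.3).round(0).tolist())
    print("knob",((proj("wrist",[ctr-.029*u+[0,0,.11],ctr+.022*u+[0,0,.11]],c)-[210,60])*2.3).round(0).tolist())
im=cv2.imread("pics/w3.png")[75:145,270:380]; cv2.imwrite("pics/w3d.png",cv2.resize(im,None,fx=7,fy=7,interpolation=cv2.INTER_CUBIC))
E
```

```text
8.3 [0.5487 0.0814 0.    ] crop px of model: inner floor corners, inner wall-top corners
0.045 [[315.0, 157.0], [200.0, 157.0], [317.0, 80.0], [198.0, 80.0]]
0.073 [[328.0, 170.0], [188.0, 171.0], [330.0, 71.0], [186.0, 71.0]]
0.073 [[320.0, 170.0], [196.0, 171.0], [322.0, 71.0], [193.0, 71.0]]
0.053 [[317.0, 166.0], [199.0, 166.0], [318.0, 72.0], [197.0, 72.0]]
slot [[348.0, 252.0], [168.0, 252.0], [355.0, 50.0], [162.0, 50.0]]
knob [[258.0, 358.0], [258.0, 479.0]]
8.55 [0.5488 0.0809 0.    ] crop px of model: inner floor corners, inner wall-top corners
0.045 [[314.0, 157.0], [199.0, 158.0], [316.0, 80.0], [197.0, 80.0]]
0.073 [[327.0, 170.0], [187.0, 171.0], [329.0, 71.0], [184.0, 72.0]]
0.073 [[319.0, 170.0], [195.0, 171.0], [321.0, 71.0], [192.0, 71.0]]
0.053 [[316.0, 166.0], [198.0, 166.0], [317.0, 72.0], [196.0, 72.0]]
slot [[347.0, 252.0], [167.0, 253.0], [353.0, 50.0], [160.0, 51.0]]
knob [[258.0, 358.0], [258.0, 479.0]]
```

View pics/w3d.png

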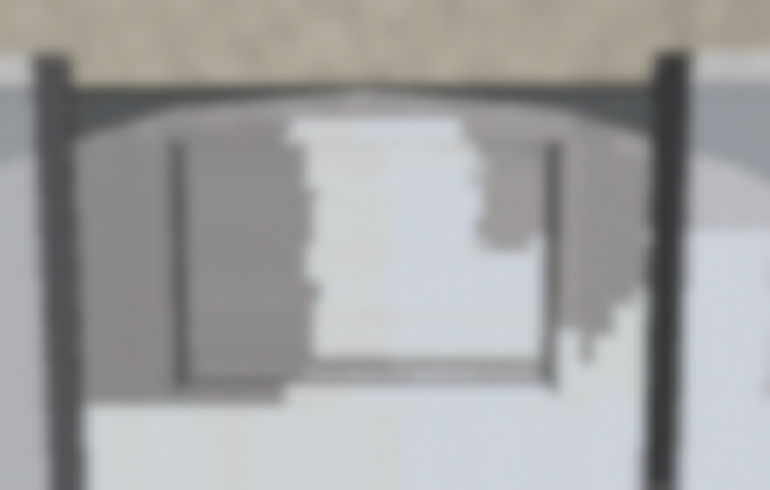

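Request:
servo_tool --rows '[[[0.0056, -0.0356, 0], [0, 0, 0], 0], [[0.0056, -0.0356, 0], [0, 0, 0], 0], [[0.0056, -0.0356, 0], [0, 0, 0], 0], [[0.0056, -0.0356, 0], [0, 0, 0], 0], [[0.0056, -0.0356, 0], [0, 0, 0], 0], [[0.0056, -0.0356, 0], [0, 0, 0], 0], [[0.0056, -0.0356, 0], [0, 0, 0], 0], [[0.0056, -0.0356, 0], [0, 0, 0], 0], [[0.0056, -0.0356, 0], [0, 0, 0], 0], [[0.0056, -0.0356, 0], [0, 0, 0], 0], [[0.0056, -0.0356, 0], [0, 0, 0], 0], [[0.0056, -0.0356, 0], [0, 0, 0.85], 0], [[0, 0, 0], [0, 0, 0], 0], [[0, 0, 0], [0, 0, 0], 0], [[0, 0, 0], [0, 0, 0], 0]]'

```text
clock: 8.13
tool_pos: [0.6094, -0.3423, 0.2404]
orientation: [180.0, -0.1, -176.8]
force: [-0.1, -0.5, 0.2]
opening: 0.0878
```

```bash
python3 -c "
from h import *
im=shot('wrist','w4')
cv2.imwrite('pics/w4c.png',cv2.resize(im[40:260,240:420],None,fx=2.7,fy=2.7,interpolation=cv2.INTER_CUBIC))
print(telemetry.get_obs()['clock'],telemetry.get_obs()['orientation'],telemetry.get_obs()['tool_pos'])
print(proj('wrist',[.609,-.341,.061]))
"
```

```text
8.1833 [ 1.79978178e+02 -5.26335711e-02 -1.76757328e+02] [ 0.60955009 -0.341606    0.24079268]
[[322.32923029 180.66870613]]
```

View pics/w4.png

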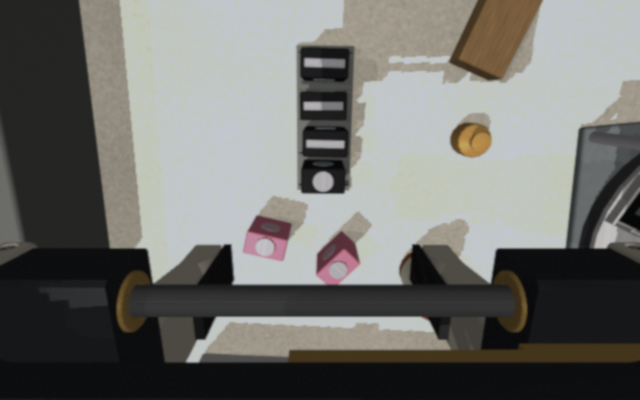

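View pics/w4c.png

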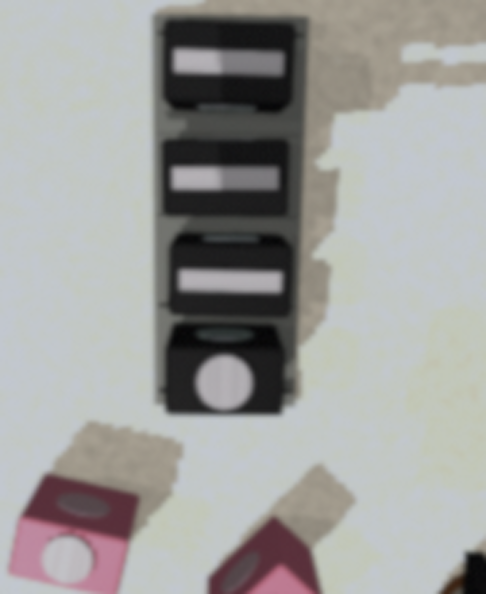

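```bash
python3 - <<'E'
from h import *
c=ld("w4"); np.set_printoptions(precision=4,suppress=True)
g=lambda x,y:(x/2.7+240,y/2.7+40)
P=np.array([at("wrist",g(*p),.062,c) for p in((224,382),(229,281),(225,178),(229,62))]);print(P)
for e in(((178,280),(281,283)),((171,178),(279,178)),((174,61),(284,63))):
    a,b=[at("wrist",g(*p),.062,c) for p in e]; d=b-a; print(np.linalg.norm(d),np.degrees(np.arctan2(d[1],d[0]))-90)
# cell top face bottom edge corners
a,b=at("wrist",g(166,412),.061,c),at("wrist",g(281,412),.061,c); print(a,b,np.degrees(np.arctan2(*(b-a)[1::-1]))-90, (a+b)/2)
# rack long sides
for e in(((153,16),(155,403)),((308,18),(296,405))):
    a,b=[at("wrist",g(*p),.014,c) for p in e]; d=a-b; print("rack",a,b,np.linalg.norm(d),np.degrees(np.arctan2(d[1],d[0])))
E
```

```text
[[ 0.6092 -0.3411  0.062 ]
 [ 0.5725 -0.3413  0.062 ]
 [ 0.5375 -0.3447  0.062 ]
 [ 0.5003 -0.3454  0.062 ]]
0.03651021953013541 1.4496312258563933
0.037120787498067825 3.110569402932441
0.036591470589278384 2.1438312875576884
[ 0.6219 -0.3618  0.061 ] [ 0.6196 -0.3194  0.061 ] 3.100807318951553 [ 0.6208 -0.3406  0.061 ]
rack [ 0.4813 -0.3746  0.014 ] [ 0.6307 -0.3686  0.014 ] 0.1495514533755424 -177.70866311905309
rack [ 0.4788 -0.3165  0.014 ] [ 0.6284 -0.3094  0.014 ] 0.14973062660903708 -177.30121585127924
```

Request:
servo_tool --rows '[[[0.0005, 0.0005, 0.035], [0, 0, 0], 0], [[0, 0, 0.035], [0, 0, 0], 0], [[0, 0, 0.035], [0, 0, 0], 0], [[0, 0, 0.035], [0, 0, 0], 0], [[0, 0, 0.035], [0, 0, 0], 0], [[0, 0, 0.022], [0, 0, 0], 0], [[0, 0, 0.015], [0, 0, 0], 0], [[0, 0, 0], [0, 0, 0], 0], [[0, 0, 0], [0, 0, 0], 0.5], [[0, 0, 0], [0, 0, 0], 0.8], [[0, 0, 0], [0, 0, 0], 0.8], [[0, 0, 0], [0, 0, 0], 0.8], [[0, 0, 0], [0, 0, 0], 0.8], [[0, 0, 0], [0, 0, 0], 0.8], [[0, 0, 0], [0, 0, 0], 0.8]]'

```text
clock: 9.43
tool_pos: [0.6089, -0.3415, 0.0301]
orientation: [-180.0, 0.0, -176.8]
force: [0.1, 0.5, 0.4]
opening: 0.0463
```

Request:
servo_tool --rows '[[[0, 0, 0.002], [0, 0, 0], 0.8], [[0, 0, 0], [0, 0, 0], 0.8], [[0, 0, 0], [0, 0, 0], 0.8], [[0, 0, 0], [0, 0, 0], 0.8]]'

```text
clock: 9.77
tool_pos: [0.6091, -0.3416, 0.0297]
orientation: [-180.0, 0.1, -176.8]
force: [-3.5, 3.4, 12.5]
opening: 0.0438
```

Request:
servo_tool --rows '[[[0, 0, -0.01], [0, 0, 0], 0.8], [[0, 0, -0.02], [0, 0, 0], 0.8], [[0, 0, -0.03], [0, 0, 0], 0.8], [[0, 0, -0.03], [0, 0, 0], 0.8], [[0, 0, -0.01], [0, 0, -0.4], 0.8], [[0, 0, 0], [0, 0, -0.45], 0.8], [[0.0115, 0.0275, 0], [0, 0, 0], 0.8], [[0.0115, 0.0275, 0], [0, 0, 0], 0.8], [[0.0115, 0.0275, 0], [0, 0, 0], 0.8], [[0.0115, 0.0275, 0], [0, 0, 0], 0.8], [[0.0115, 0.0275, 0], [0, 0, 0], 0.8], [[0.0115, 0.0275, 0], [0, 0, 0], 0.8], [[0.0115, 0.0275, 0], [0, 0, 0], 0.8], [[0.0115, 0.0275, 0], [0, 0, 0], 0.8], [[0.0115, 0.0275, 0], [0, 0, 0], 0.8], [[0.0115, 0.0275, 0], [0, 0, 0], 0.8], [[0.0115, 0.0275, 0], [0, 0, 0], 0.8], [[0, 0, 0], [0, 0, 0], 0.8], [[0, 0, 0], [0, 0, 0], 0.8]]'

```text
clock: 11.35
tool_pos: [0.4396, -0.0593, 0.1283]
orientation: [180.0, 0.1, -171.5]
force: [0.8, -0.4, -0.2]
opening: 0.0437
```

```bash
python3 -c "
from h import *
im=shot('wrist','w5');im=shot('scene','s5')
o=telemetry.get_obs();print(o['joint_pos'],o['tool_pos'])
cv2.imwrite('pics/s5c.png',im[120:320,120:440].repeat(2,0).repeat(2,1))
"
```

```text
[ 1.77704424e+01  3.93327638e+00 -3.52595424e+01  9.39717683e-03
 -5.07520169e+01 -9.94292747e+01] [ 0.44037362 -0.06032235  0.1280028 ]
```

View pics/w5.png

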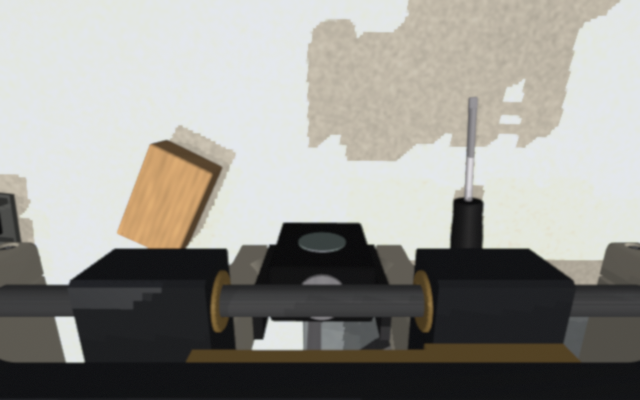

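View pics/s5c.png

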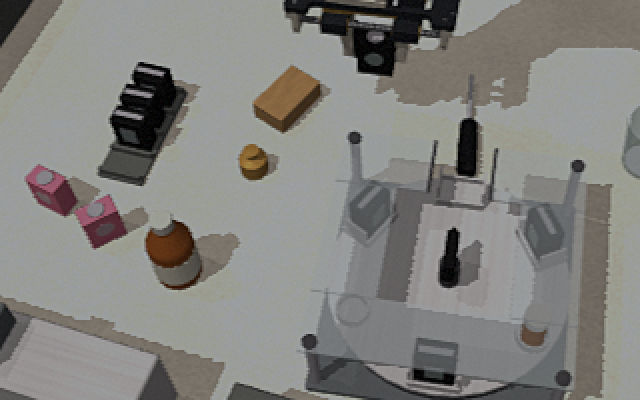

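Request:
servo_tool --rows '[[[0, 0, 0.02], [0, 0, 0], 0.8], [[0, 0, 0.03], [0, 0, 0], 0.8], [[0, 0, 0.025], [0, 0, 0], 0.8], [[0, 0, 0.015], [0, 0, 0], 0.8], [[0, 0, 0.007], [0, 0, 0], 0.8], [[0, 0, 0.002], [0, 0, 0], 0.8], [[0, 0, 0], [0, 0, 0], 0.8], [[0, 0, 0], [0, 0, 0], 0.8]]'

```text
clock: 12.12
tool_pos: [0.4407, -0.0605, 0.0292]
orientation: [-180.0, 0.1, -171.7]
force: [-0.4, 0.5, -0.8]
opening: 0.0437
```

Request:
servo_tool --rows '[[[0, 0, 0.002], [0, 0, 0], 0.8], [[0, 0, 0.001], [0, 0, 0], 0.8], [[0, 0, 0.001], [0, 0, 0], 0.8], [[0, 0, 0], [0, 0, 0], 0.8], [[0, 0, 0], [0, 0, 0], 0.8]]'

```text
clock: 12.53
tool_pos: [0.44, -0.0603, 0.0248]
orientation: [180.0, 0.0, -171.7]
force: [-0.9, 0.7, -0.8]
opening: 0.044
```

Request:
servo_tool --rows '[[[0, 0, 0.0007], [0, 0, 0], 0.8], [[0, 0, 0], [0, 0, 0], 0.8], [[0, 0, 0], [0, 0, 0], 0.8]]'

```text
clock: 12.78
tool_pos: [0.4401, -0.0602, 0.0246]
orientation: [-180.0, 0.0, -171.7]
force: [-3.5, 1.2, 9.4]
opening: 0.0436
```

Request:
servo_tool --rows '[[[0, 0, -0.006], [0, 0, 0], 0.8], [[0.008, -0.0038, 0], [0, 0, 0], 0.8], [[0.008, -0.0038, 0], [0, 0, 0], 0.8], [[0.008, -0.0038, 0], [0, 0, 0], 0.8], [[0.008, -0.0038, 0], [0, 0, 0], 0.8], [[0, 0, 0], [0, 0, 0], 0.8], [[0, 0, 0.003], [0, 0, 0], 0.8], [[0, 0, 0.0025], [0, 0, 0], 0.8], [[0, 0, 0.0007], [0, 0, 0], 0.8], [[0, 0, 0], [0, 0, 0], 0.8], [[0, 0, 0], [0, 0, 0], 0.8]]'

```text
clock: 13.7
tool_pos: [0.411, -0.08, 0.0243]
orientation: [-180.0, 0.0, -171.7]
force: [-4.5, -0.6, 17.8]
opening: 0.0437
```

Standing on the bench; release, rise, and turn 90°.

Request:
servo_tool --rows '[[[0, 0, 0], [0, 0, 0], 0.35], [[0, 0, 0], [0, 0, 0], 0.2], [[0, 0, 0], [0, 0, 0], 0.2], [[0, 0, 0], [0, 0, 0], 0.2], [[0, 0, -0.01], [0, 0, 0], 0.2], [[0, 0, -0.03], [0, 0, 0], 0.2], [[0, 0, -0.03], [0, 0, 0], 0.3], [[0, 0, -0.03], [0, 0, 0], 0.3], [[0, 0, 0], [0, 0, 0], 0.3]]'

```text
clock: 14.45
tool_pos: [0.4138, -0.0796, 0.1287]
orientation: [-180.0, 0.5, -171.6]
force: [1.5, 0.9, 0.1]
opening: 0.0617
```

Request:
servo_tool --rows '[[[0, 0, 0], [0, 0, -0.9], 0.3], [[0, 0, 0], [0, 0, -0.9], 0.3], [[0, 0, 0], [0, 0, -0.9], 0.3], [[0, 0, 0], [0, 0, -0.9], 0.3], [[0, 0, 0], [0, 0, -0.9], 0.3], [[0, 0, 0], [0, 0, -0.9], 0.3], [[0, 0, 0], [0, 0, -0.9], 0.3], [[0, 0, 0], [0, 0, -0.9], 0.3], [[0, 0, 0], [0, 0, -0.9], 0.3], [[0, 0, 0], [0, 0, -0.9], 0.3], [[0, 0, 0], [0, 0, -0.9], 0.3], [[0, 0, 0], [0, 0, -0.9], 0.3], [[0, 0, 0], [0, 0, -0.9], 0.3], [[0, 0, 0], [0, 0, -0.9], 0.3], [[0, 0, 0], [0, 0, -0.9], 0.3], [[0, 0, 0], [0, 0, -0.9], 0.3], [[0, 0, 0], [0, 0, -0.6], 0.3], [[0, 0, 0], [0, 0, 0], 0.3], [[0, 0, 0], [0, 0, 0], 0.3]]'

```text
clock: 16.03
tool_pos: [0.4104, -0.08, 0.1235]
orientation: [180.0, -0.0, -81.8]
force: [-0.3, -0.4, -0.6]
opening: 0.0616
```

```bash
python3 -c "
from h import *
im=shot('wrist','w6')
o=telemetry.get_obs();print(o['joint_pos'],o['tool_pos'],o['orientation'],o['opening'])
print(proj('wrist',[[.411,-.08,.057]]))
"
```

```text
[ 1.62702349e+01  1.62066780e+00 -3.84783333e+01 -4.22166941e-03
 -4.99153843e+01 -8.09666793e+00] [ 0.41038404 -0.08000637  0.12349802] [ 1.79985303e+02  1.17099549e-03 -8.18291520e+01] 0.06173653827444089
[[319.68754176 217.82901638]]
```

View pics/w6.png

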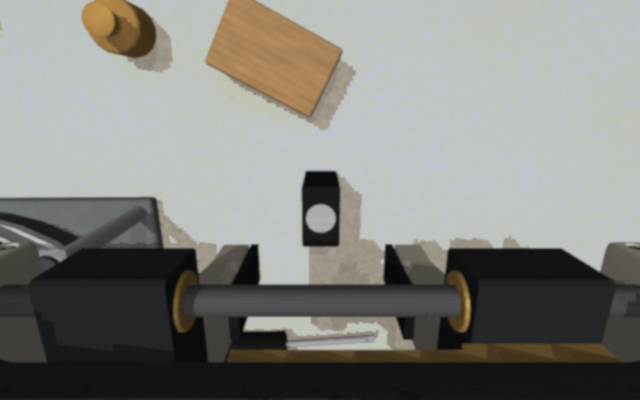

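Request:
servo_tool --rows '[[[0, 0, 0.025], [0, 0, 0], 0.3], [[0, 0, 0.03], [0, 0, 0], 0.3], [[0, 0, 0.025], [0, 0, 0], 0.3], [[0, 0, 0.0165], [0, 0, 0], 0.3], [[0, 0, 0], [0, 0, 0], 0.3], [[0, 0, 0], [0, 0, 0], 0.6], [[0, 0, 0], [0, 0, 0], 0.9], [[0, 0, 0], [0, 0, 0], 0.9], [[0, 0, 0], [0, 0, 0], 0.9], [[0, 0, 0], [0, 0, 0], 0.9], [[0, 0, 0], [0, 0, 0], 0.9], [[0, 0, 0], [0, 0, 0], 0.9], [[0, 0, 0], [0, 0, 0], 0.9]]'

```text
clock: 17.17
tool_pos: [0.4108, -0.0799, 0.0277]
orientation: [-179.9, 0.0, -81.7]
force: [-1.3, 1.5, 7.4]
opening: 0.026
```

Request:
servo_tool --rows '[[[0, 0, -0.01], [0, 0, 0], 0.9], [[0, 0, -0.025], [0, 0, 0], 0.9], [[0, 0, -0.035], [0, 0, 0], 0.9], [[0, 0, -0.035], [0, 0, 0], 0.9], [[0, 0, -0.03], [0, 0, 0], 0.9], [[0, 0, -0.015], [0, 0, 0], 0.9], [[-0.01, -0.012, 0], [0, 0, 0], 0.9], [[-0.0175, -0.02, 0], [0, 0, 0], 0.9], [[-0.0175, -0.02, 0], [0, 0, 0], 0.9], [[-0.0175, -0.02, 0], [0, 0, 0], 0.9], [[-0.0175, -0.02, 0], [0, 0, 0], 0.9], [[-0.0175, -0.02, 0], [0, 0, 0], 0.9], [[-0.0175, -0.02, 0], [0, 0, 0], 0.9], [[-0.0175, -0.02, 0], [0, 0, 0], 0.9], [[-0.0073, -0.0079, 0], [0, 0, 0], 0.9], [[0, 0, 0], [0, 0, 0], 0.9], [[0, 0, 0], [0, 0, 0], 0.9], [[0, 0, 0], [0, 0, 0], 0.9]]'

```text
clock: 18.67
tool_pos: [0.5475, 0.081, 0.1763]
orientation: [179.9, -0.0, -81.7]
force: [0.5, 0.4, -0.8]
opening: 0.0256
```

```bash
python3 -c "
from h import *
im=shot('wrist','w7');s=shot('top','t7');s2=shot('scene','s7')
cv2.imwrite('pics/t7c.png',cv2.resize(s[100:240,205:345],None,fx=4,fy=4,interpolation=cv2.INTER_CUBIC))
cv2.imwrite('pics/s7c.png',cv2.resize(s2[160:320,250:430],None,fx=3.6,fy=3.6,interpolation=cv2.INTER_CUBIC))
o=telemetry.get_obs();print(o['tool_pos'],o['orientation'],o['opening'],o['clock'])
"
```

```text
[0.54788294 0.08076743 0.17723828] [ 1.79998361e+02  3.66014741e-03 -8.17248213e+01] 0.026014564229555136 18.8167
```

View pics/w7.png

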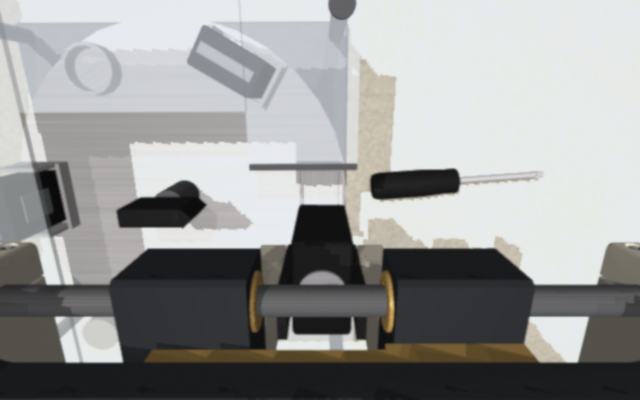

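View pics/s7c.png

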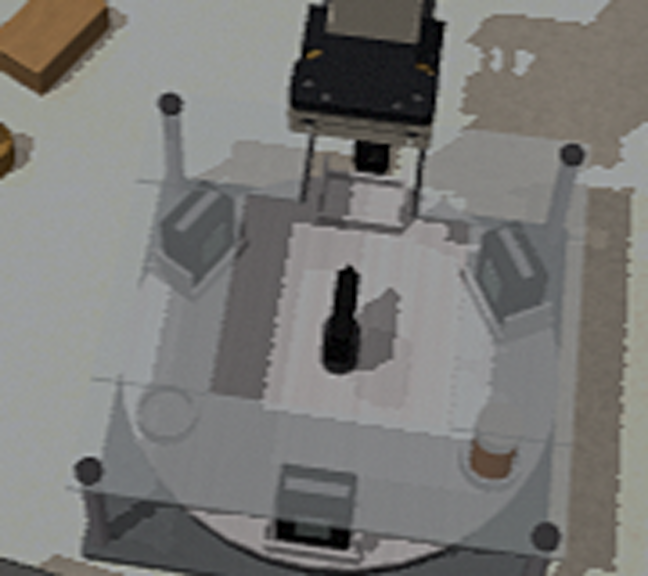

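Request:
servo_tool --rows '[[[-0.0004, -0.0012, 0.01], [0, 0, 0], 0.9], [[0, 0, 0.015], [0, 0, 0], 0.9], [[0, 0, 0.012], [0, 0, 0], 0.9], [[0, 0, 0], [0, 0, 0], 0.9], [[0, 0, 0], [0, 0, 0], 0.9], [[0, 0, 0], [0, 0, 0], 0.9]]'

```text
clock: 19.32
tool_pos: [0.5499, 0.0819, 0.1406]
orientation: [-180.0, -0.0, -81.7]
force: [-0.2, 0.5, -0.7]
opening: 0.0263
```

```bash
python3 - <<'E'
from h import *
im=shot('wrist','w8').copy();c=ld('w8')
o=telemetry.get_obs();print(o['tool_pos'],o['orientation'],o['opening'],o['clock'])
u=np.array([np.cos(np.radians(8.3)),np.sin(np.radians(8.3)),0]);v=np.array([-u[1],u[0],0])
for nm,B in(("a",np.array([.5490,.0814,0])),):
    for r in(-.016,.016):
        for z in(.045,.053):
            p=proj("wrist",[B+r*u-.05*v*k+[0,0,z] for k in(0.5,.56)],c); print(r,z,p.round(1).tolist())
    p=proj("wrist",[B+r*u-.025*v+[0,0,.073] for r in(-.016,.016)],c); print("tang wall top",p)
    print("slot edge",proj("wrist",[B+r*u-.033*v+[0,0,.11] for r in(-.025,.045)],c))
cv2.imwrite('pics/w8c.png',cv2.resize(im[110:350,230:410],None,fx=3.2,fy=2.5,interpolation=cv2.INTER_CUBIC))
E
```

```text
[0.55006415 0.08203219 0.14092644] [-1.79928112e+02  9.96481029e-03 -8.16884417e+01] 0.025865338758194856 19.3667
-0.016 0.045 [[343.7, 172.7], [343.7, 168.7]]
-0.016 0.053 [[344.3, 174.9], [344.4, 170.8]]
0.016 0.045 [[300.4, 172.7], [300.3, 168.7]]
0.016 0.053 [[299.7, 175.0], [299.7, 170.8]]
tang wall top [[346.20597293 181.13413041]
 [297.90859075 181.17109369]]
slot edge [[367.15011447 181.9071913 ]
 [241.03218668 182.00325912]]
```

View pics/w8c.png

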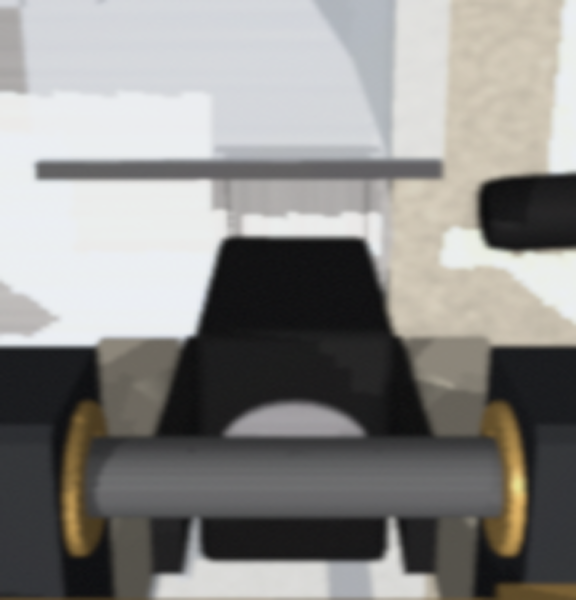

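```bash
python3 - <<'E'
from h import *
im=cv2.imread('pics/w8.png'); cv2.imwrite('pics/w8d.png',cv2.resize(im[150:220,280:370],None,fx=8,fy=8,interpolation=cv2.INTER_NEAREST))
E
```

```text
(no output)
```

View pics/w8d.png

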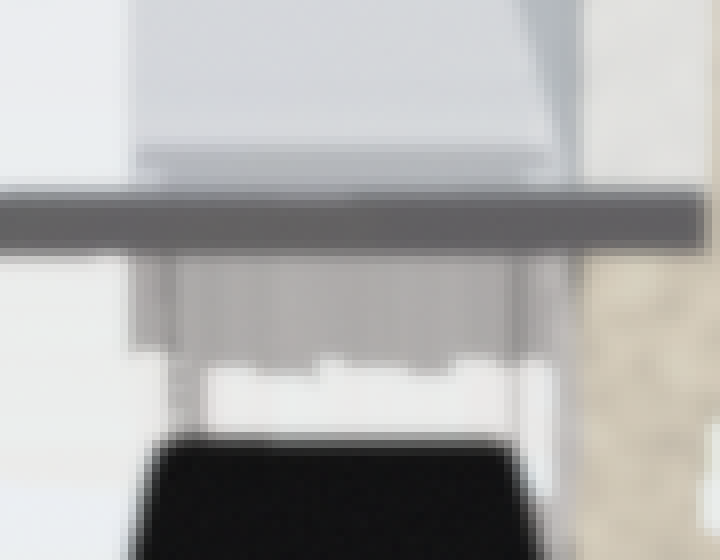

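Request:
servo_tool --rows '[[[0.0005, 0.0015, 0], [0, 0, 0], 0.9], [[0, 0, 0], [0, 0, 0], 0.9], [[0, 0, 0.01], [0, 0, 0], 0.9], [[0, 0, 0.01], [0, 0, 0], 0.9], [[0, 0, 0.005], [0, 0, 0], 0.9], [[0, 0, 0], [0, 0, 0], 0.9], [[0, 0, 0], [0, 0, 0], 0.9]]'

```text
clock: 19.95
tool_pos: [0.5478, 0.0811, 0.1144]
orientation: [179.9, -0.0, -81.7]
force: [-0.0, -0.0, -1.5]
opening: 0.0256
```

```bash
python3 - <<'E'
from h import *
im=shot('wrist','w9');s=shot('scene','s9')
o=telemetry.get_obs();print(o['tool_pos'],o['orientation'],o['force'],o['clock'])
a=cv2.resize(im[120:260,240:400],None,fx=4,fy=4,interpolation=cv2.INTER_CUBIC)
cv2.imwrite('pics/w9c.png',a)
cv2.imwrite('pics/s9c.png',cv2.resize(s[185:235,325:380],None,fx=10,fy=10,interpolation=cv2.INTER_CUBIC))
E
```

```text
[0.54832043 0.08129348 0.11517022] [ 1.79997547e+02 -1.17298967e-02 -8.16810055e+01] [ 0.2588319  -0.33368147 -0.68424578] 20.05
```

View pics/w9c.png

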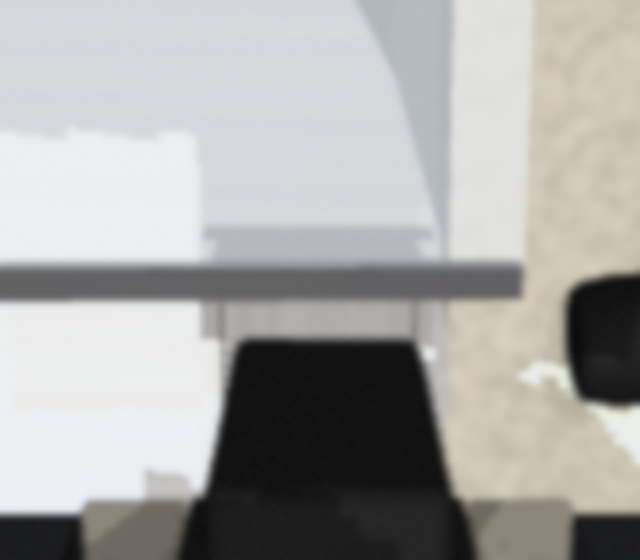

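View pics/s9c.png

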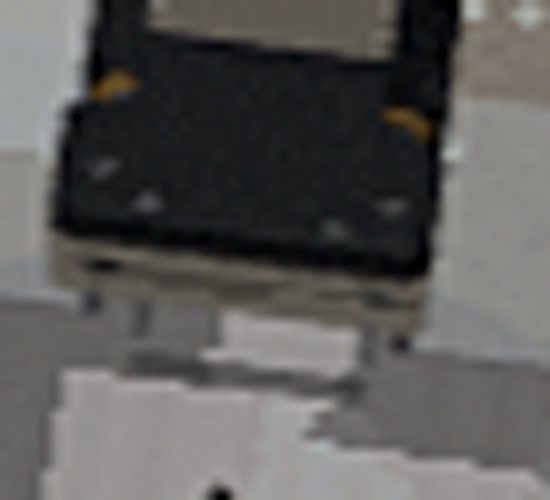

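Request:
servo_tool --rows '[[[0, -0.0008, 0.006], [0, 0, 0], 0.9], [[0, 0, 0.01], [0, 0, 0], 0.9], [[0, 0, 0.01], [0, 0, 0], 0.9], [[0, 0, 0.006], [0, 0, 0], 0.9], [[0, 0, 0.003], [0, 0, 0], 0.9], [[0, 0, 0], [0, 0, 0], 0.9], [[0, 0, 0], [0, 0, 0], 0.9]]'

```text
clock: 20.63
tool_pos: [0.5489, 0.0813, 0.0799]
orientation: [180.0, -0.0, -81.7]
force: [0.1, -0.5, -0.7]
opening: 0.0262
```

Request:
servo_tool --rows '[[[0, 0, 0.003], [0, 0, 0], 0.9], [[0, 0, 0.002], [0, 0, 0], 0.9], [[0, 0, 0.001], [0, 0, 0], 0.9], [[0, 0, 0], [0, 0, 0], 0.9], [[0, 0, 0], [0, 0, 0], 0.9]]'

```text
clock: 21.05
tool_pos: [0.549, 0.0814, 0.0742]
orientation: [-180.0, 0.0, -81.7]
force: [-0.4, -0.6, -0.9]
opening: 0.0258
```

Request:
servo_tool --rows '[[[0, 0, 0.001], [0, 0, 0], 0.9], [[0, 0, 0.0007], [0, 0, 0], 0.9], [[0, 0, 0], [0, 0, 0], 0.9], [[0, 0, 0], [0, 0, 0], 0.9]]'

```text
clock: 21.38
tool_pos: [0.5491, 0.0814, 0.0728]
orientation: [-180.0, 0.0, -81.7]
force: [-0.8, -0.0, 3.8]
opening: 0.0257
```

Request:
servo_tool --rows '[[[0, 0, 0], [0, 0, 0], 0.6], [[0, 0, 0], [0, 0, 0], 0.5], [[0, 0, 0], [0, 0, 0], 0.5], [[0, 0, 0], [0, 0, 0], 0.5], [[0, 0, 0], [0, 0, 0], 0.5], [[0, 0, -0.01], [0, 0, 0], 0.5], [[0, 0, -0.02], [0, 0, 0], 0.5], [[0, 0, -0.035], [0, 0, 0], 0.5], [[0, 0, -0.035], [0, 0, 0], 0.5], [[0, 0, -0.035], [0, 0, 0], 0.5], [[0, 0, -0.03], [0, 0, 0], 0.5], [[0, 0, 0], [0, 0, 0], 0.5], [[0, 0, 0], [0, 0, 0], 0.5]]'

```text
clock: 22.47
tool_pos: [0.5498, 0.0818, 0.2404]
orientation: [-179.7, 0.1, -81.7]
force: [-0.4, 0.8, -1.1]
opening: 0.0438
```

```bash
python3 - <<'E'
from h import *
im=shot('wrist','w10');s=shot('scene','s10')
o=telemetry.get_obs();print(o['tool_pos'],o['force'],o['clock'])
np.set_printoptions(precision=1,suppress=True)
B=np.array([.549,.0814,0])
print(proj('wrist',[B+[0,0,.102]]))
cv2.imwrite('pics/w10c.png',cv2.resize(im[100:260,240:400],None,fx=3.7,fy=3.7,interpolation=cv2.INTER_CUBIC))
cv2.imwrite('pics/s10c.png',cv2.resize(s[140:320,120:440],None,fx=2.5,fy=2.5,interpolation=cv2.INTER_CUBIC))
E
```

```text
[0.54842798 0.0812808  0.23734555] [ 0.19830229 -0.43438654 -0.40252371] 22.5667
[[320.1 192.3]]
```

View pics/w10c.png

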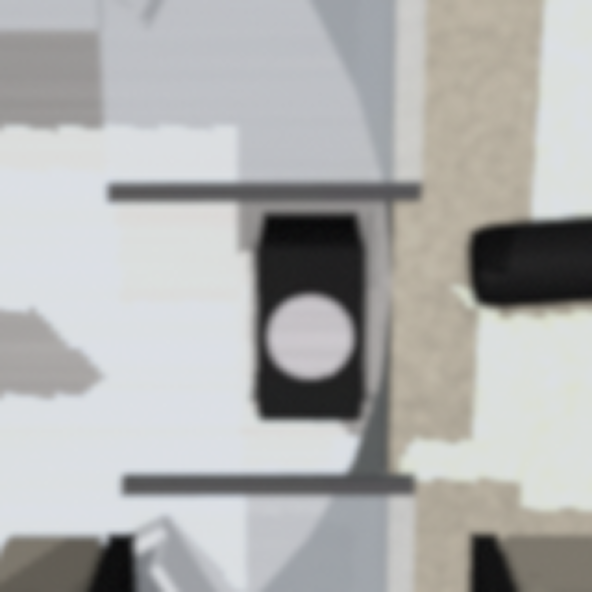

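View pics/s10c.png

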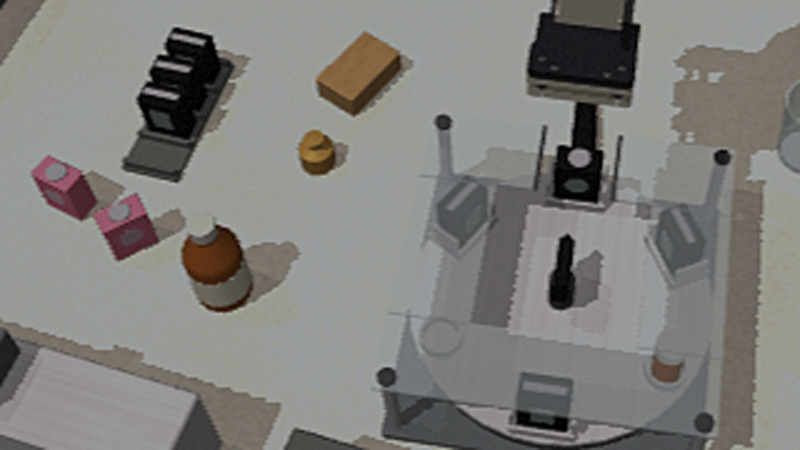

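Request:
servo_tool --rows '[[[0.0, 0, 0], [0, 0, 0], 0.3], [[0, 0, 0], [0, 0, 0], 0.3], [[0, 0, 0], [0, 0, 0], 0.3], [[0, 0, 0], [0, 0, 0], 0.3], [[0, 0, 0], [0, 0, 0], 0.3], [[0, 0, 0], [0, 0, 0], 0.3]]'

```text
clock: 23.07
tool_pos: [0.5489, 0.0814, 0.2372]
orientation: [180.0, -0.0, -81.7]
force: [0.7, -0.8, 0.6]
opening: 0.0612
```

```bash
python3 - <<'E'
from h import *
im=shot('wrist','w11');c=ld('w11')
o=telemetry.get_obs();print(o['tool_pos'],o['force'],o['clock'])
np.set_printoptions(precision=1,suppress=True)
B=np.array([.549,.0814,0]);u=np.array([np.cos(np.radians(8.3)),np.sin(np.radians(8.3)),0]);v=np.array([-u[1],u[0],0])
g=lambda P:(((proj('wrist',P,c)-[290,140])*8)).tolist()
print("disc",g([B+[0,0,.102]]))
for z,a,b in((.053,16,25),(.053,19,25),(.073,16,25),(.101,13,22),(.045,13,22)): print(z,a,[[round(q) for q in p] for p in g([B+s*a*.001*u+t*b*.001*v+[0,0,z] for s in(1,-1) for t in(1,-1)])])
cv2.imwrite('pics/w11c.png',cv2.resize(im[140:225,290:370],None,fx=8,fy=8,interpolation=cv2.INTER_CUBIC)[:600])
E
```

```text
[0.54892682 0.08134204 0.23726772] [ 0.54301862 -0.14967756 -0.19536026] 23.1167
disc [[245.22332733791336, 418.9459452511603]]
0.053 16 [[121, 511], [115, 121], [372, 511], [376, 120]]
0.053 19 [[98, 511], [91, 121], [395, 511], [401, 120]]
0.073 16 [[114, 558], [107, 147], [378, 558], [383, 146]]
0.101 13 [[128, 609], [123, 217], [363, 608], [367, 217]]
0.045 13 [[147, 472], [142, 135], [346, 471], [349, 135]]
```

View pics/w11c.png

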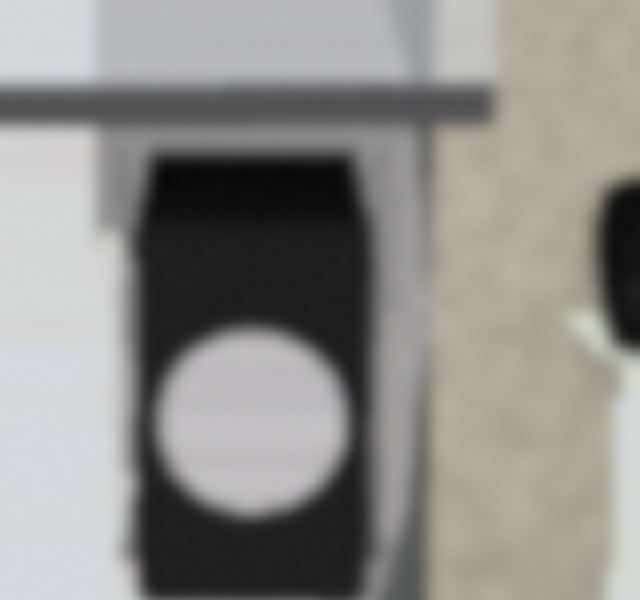

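```bash
python3 -c "
from plant import ctrl
print(ctrl.close_job())"
```

```text
the job is handed in; nothing more can be done
None
```

The job is handed in, at about 23 s of the 72 s allowed. The hand-in gives no verdict, so what follows rests on my own checks.

- **Turning the knob:** I gripped the knob and turned the carousel about 104° clockwise. In the wrist picture after release, the empty bay lay centred in the loading slot, to within about 1 mm.
- **Moving the cell:** I took the black cell with the disc from the end place of the rack and stood it on the bench. I regripped it across its 26 mm thickness and lowered it into the bay. It touched down softly at about 4 N, at the height expected for the bay's floor, and I let go.
- **Extra move on the bench:** I shifted the cell about 35 mm before letting go there, because the gripper's body would have come too close to the changer's cover.
- **Last checks:** After release, the disc was within about 1 mm of its expected place, and the cell was upright and square in the slot. The gripper is about 0.14 m above the cell and touches nothing. The other three cells looked undisturbed, and so did the bystanders in view (the beaker was only partly visible).
- **Measurements that disagreed:** While lowering, two readings of the bay's radial centre differed by about 1 mm. The first picture after release showed the disc about 3 mm off, but it was taken while the arm was still swinging. A second picture, with the arm still, showed 0.7 mm.

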